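Latch the sample chamber's lid tight

TASK

The lid of the white sample chamber lies loose on its rubber seal with its toggle latch undone. Draw the latch's wire loop over the steel keeper on the lid so that it sits behind the keeper's lip, then press the lever down until its tip clicks under the brass spring catch and stays there, holding the lid pulled tight, and let go. Be gentle: do not jam the loop onto the lid, lean on the lid, or go on pressing the lever hard once it has met its rest, and leave the vials and the other glassware where they stand.

Things in the scene. Friction and masses are not known exactly. Their poses are not given: they have to be found in the camera images.
- chamber: white bench instrument, 385 deep (x) x 260 wide, fixed at any place and yaw. Origin on the bench under the latch pivot; x points from the latch side to the lid hinge (x 235, z 128), z up. Front deck 30 high, x -135 to -55, with a vial at each end. Behind it a 45 degree slope rises, carrying the latch at y 0. The lid on top reaches z 158 (glass port 182 at x 155).
- pivot (a point): latch pivot, 105 mm above the bench. Its axes are the LATCH FRAME: x up the slope (away and up at 45 degrees), y along the pivot pin (level), z out of the slope. The slope's surface is at z -12 mm of it. From 26 to 86 mm up-slope of the pivot the surface belongs to the lid, which carries the keeper.
- keeper (a point): point fixed to the chamber, latch frame axes, at x 48, z -9 mm from the pivot: where the bar's middle sits when hooked, lid loose and central. Unmeasured hinge play puts the true keeper up to 1.5 mm fore or aft (level) and 3 mm sideways. Steel hook 16 mm wide: ramp up to a lip 7 mm thick, top 6 mm above this point, far face (undercut 20 deg) 2.5 mm down-slope of it; bare slope beyond.
- bar (a point): middle of the steel cross bar (5 mm thick, 34 long, along y) at the loop's free end. Two 4 mm wires beside the lever, 29 mm apart, join it to the loop's pin, 62 mm away. The loop swings on the pin with slight friction: it stands upright at the start, and lies down by its own weight once tipped well towards the lid. Drawn up-slope it takes the lever along (3 to 6 N).
- tab (a point): centre of the loop's red tab, to be pinched across y: 12 mm wide there, 14 mm along the loop, 18 mm outward. Fixed to the loop: 8 mm beyond the bar along the loop and 15 mm to its outer side (out of the slope when the loop lies down, towards the robot while it stands). Site x runs along the loop from pin to bar, z to the outer side.
- lever_tip (a point): middle of the lever's free end, 82 mm from the pivot. Steel bar 20 mm wide, 5 mm thick, underside through the pivot axis, with a 5 mm round cross pin at the tip; red grip on the outer 40 mm of the side to be pressed: press about 70 mm from the pivot. The brass catch stands at the slope's foot just beyond the tip; catch and rubber rest under the lever share one unmeasured height, up to 4.5 mm off either way.
- lever (a joint): rad: about 0 (-0.06 to 0.08 by the catch's height) = latched, flat along the slope pointing down-slope; grows as it is lifted out (pi/2 = square out of the slope). Starts at 0.3 to 0.6, held by friction. Loop hooked: closing stiffens below 0.6, takes 3 to 10 N at 70 mm, a click of 5 to 13 N, then 1 to 2 mm on meets the rest. Let go before the click, it springs back up above 0.2.
- lid (a joint): lid angle in rad: about -0.002 = resting loose on the seal, positive = raised, negative = pulled down into the seal (about -0.008 to -0.03 when latched).
- vial_a: small glass vial, white cap, 22 mm across, 42 mm high, loose on the deck, origin under its centre
- vial_b: small glass vial, blue cap, 22 mm across, 42 mm high, loose on the deck, origin under its centre
- beaker: glass beaker 72 mm across, 90 mm high, loose on the bench, origin under its centre
- amber: amber glass bottle 66 mm across, 150 mm high, loose, origin under its centre
- wash: white bottle with red cap, 70 mm across, 160 mm high, loose, origin under its centre
- reagent: glass jar with blue cap, 60 mm across, 80 mm high, loose, origin under its centre
- evap_dish: white porcelain dish 84 mm across, 35 mm high, loose, origin under its centre
- spatula: steel spatula 190 mm long lying on the bench
- loop_pin (a point): the loop's hinge pin on the lever: 16 mm from the pivot, in the direction of the lever turned 0.42 rad further open; it moves with the lever. To reach over the lip and drop behind it the bar needs a lever value of about 0.8 to 1.2.

How it is judged:
By the outcome, as a careful person would: the job done as asked, in the order asked, and still so for the second after the job is handed in, with the robot touching nothing.
It also fails if it takes over 67 s, if anything falls off the work surface, if the arm or the gripper's body presses on something with over 40 N, if the wrist force passes 120 N, or if a joint passes its speed limit or range.

ROBOT

A 6-joint arm with a two-finger parallel gripper is mounted at the origin on the work surface. World frame = base frame: x ahead of the robot, y to its left, z up, the work surface at z = 0. Lengths are in m, angles in degrees, forces in N, time in s.
With the tool pointing down it reaches from about 0.35 to 0.875 m from the base axis. Payload 4.2 kg.
Tool frame: the origin (TCP) lies on the front face of the gripper's body, between the roots of the fingers; the fingertips stand 70 mm ahead of it and the grasp point (between the pads) lies 51 mm ahead of it (r.nose_length is the distance from the TCP to the fingertips, in m); z points along the fingers, y is the direction in which the jaws open and shut (so a half turn about z gives the same grasp; the last joint's range is limited). The gripper opens to 87 mm and grips with 3 to 60 N. Pads are 19 mm wide; open, the fingers measure 117 mm over their backs; the gripper's body (75 mm by 190 mm) begins 51 mm behind the grasp point.
Start: joints at [83.973, 22.042, 0.453, 0, -68.411, -14.817], TCP at [0.222, 0.584, 0.292] pointing down, gripper open.
Joint ranges: [-179.83, 179.83], [-69.29, 118.12], [-61.27, 80.66], [-181.25, 117.63], [-171.15, -9.14], [-177.46, 177.46]. Speed limits (degrees/s): [159.86, 159.86, 180, 180, 180, 180].

INTERFACE

Orientations are given as a 3x3 rotation matrix whose columns are the frame's x, y, z axes.
In Python, from station import telemetry, capture, order, r gives the robot as it stands.
- The arm moves only by the tool drive_tool, never from a script. Its argument "series" is a list of rows, each a list of 4 numbers: the shift along the tool's x, y, z as a fraction of full scale, then the turn about the tool's z as a fraction of full scale. In form: [[dx, dy, dz, turn], ...]. A call has 1 to 10 rows; each row is the pose to reach, as a shift and turn from the pose commanded when the call began, along the tool's axes at that moment; what a row does not reach only later rows make up. Full scale, the value 1, is 0.12 m for a shift and 2 rad for a turn. A row lasts 1/8 s, in which the tool goes at most 62.5 mm and 10.7 degrees, less where a joint would pass 70% of its speed; a pose out of reach is approached as far as the arm can. A call with a number of a shift or a turn outside -1 to 1 is refused whole. A call with a gripper value outside its range is refused whole. "fingers" is the finger opening in mm, from 0 to 87, set as the call begins (left out, the last holds). The fingers move at their own pace and stop on an object; the grip force is fixed at half the most. Time passes only in rows, so rows that repeat a pose let the fingers close. It gives the time, the measured TCP pose, the force and the opening at its end, in the units of the state.
- telemetry.sense(): the state, without advancing time (a new reading comes with each control period).
- capture(name): name is "scene" or "top"; returns a dict with "color" (400x640x3 uint8, blue, green, red), "fx", "fy", "cx", "cy" (pixels), "k1" (the pictures are not rectified: a ray, as slopes to the right and down, at radius r is drawn at 1 + k1 r^2 times it, then the intrinsics apply), "eye" and "attitude" of the camera in the world. Camera axes: x right, y up, looking along -z (the intrinsics and any distortion apply to the point x, -y, -z); pixel columns grow to the right and rows downward; lengths in m; the calibration is good to about 2 mm. A picture is of the moment at which its call begins. There is no depth.
- order.finish_job(): hands the job in, once; it reports no verdict.
The state is a dict: "time_s": time; "joints": joint angles; "joint_velocities": joint speeds; "effort": joint torques, N m; "tcp_pos": TCP position; "ee_rot": TCP orientation; "wrist_force": force on the tool from outside, world axes, zero at the start; "moment": the same for the moment, N m; "gripper_width": opening from 0.0 (shut) to 1.0 (fully open).
Only numpy, scipy, OpenCV 4.12 (cv2) and the standard library are available. Lean on these libraries where they do the work, as an engineer would, in place of code of your own. Each camera call takes 0.05 s, during which the arm holds its last target. There are 200 camera calls.

## Working session

There is one attempt and no reset: what is moved stays moved. The work goes in short steps, Python scripts to look and compute and a tool call to move; the robot and the scene stay as the last step left them, time stands still between calls to the robot, and variables do not carry over. Pictures are saved under pics/ and viewed, about 8 in all and at most 12, crops included, and the job is handed in when it is done.

Besides the shell and the picture viewer there is one more tool, called after "Call:" as name([rows], argument=value, ...), one row to a line, values as JSON. drive_tool: Moves the arm, as the interface text tells. Shift numbers are shares of 0.12 m and turn numbers shares of 2 rad, none past 1 either way. Its arguments: {"type":"object","properties":{"series":{"type":"array","items":{"type":"array","items":{"type":"number","minimum":-1,"maximum":1}}},"fingers":{"type":"number"}},"required":["series"]}

```bash
mkdir -p pics; ls
python3 - <<'E'
from station import telemetry, capture, order, r
import cv2
s=telemetry.sense(); print(s['time_s'],s['tcp_pos'],s['ee_rot'],s['gripper_width'])
for n in("scene","top"):
    c=capture(n); cv2.imwrite(f"pics/{n}0.png",c["color"]); print({k:v for k,v in c.items() if k!="color"})
E
```

```text
pics
0.0 [0.22218804 0.58368568 0.29117074] [[ 9.34497395e-01 -3.55969289e-01 -6.96299574e-04]
 [-3.55969960e-01 -9.34495133e-01 -2.05770200e-03]
 [ 8.17901533e-05  2.17077889e-03 -9.99997641e-01]] 1.003315369357774
{'fx': 508.62153478532224, 'fy': 508.62153478532224, 'cx': 319.70145610410384, 'cy': 193.55590862291845, 'k1': -0.04728479490645905, 'eye': array([ 1.3499995 , -0.9565597 ,  0.99511688]), 'attitude': array([[ 0.77773864, -0.35473207,  0.51892945],
       [ 0.62853064,  0.44999433, -0.63439289],
       [-0.00847581,  0.81955492,  0.57293795]])}
{'fx': 369.567234303728, 'fy': 369.567234303728, 'cx': 314.654693385472, 'cy': 204.40434557424078, 'k1': 0.022700803344721795, 'eye': array([0.35031038, 0.02701114, 1.15467607]), 'attitude': array([[-0.02651968,  0.98101938, -0.19208771],
       [-0.9996116 , -0.02767092, -0.0033127 ],
       [-0.00856507,  0.19192525,  0.98137217]])}
```

View pics/scene0.png

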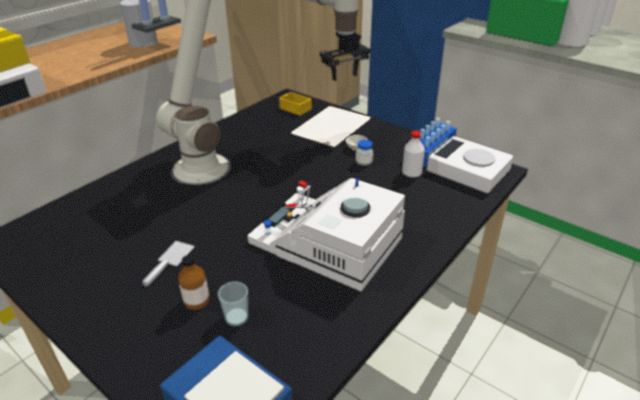

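View pics/top0.png

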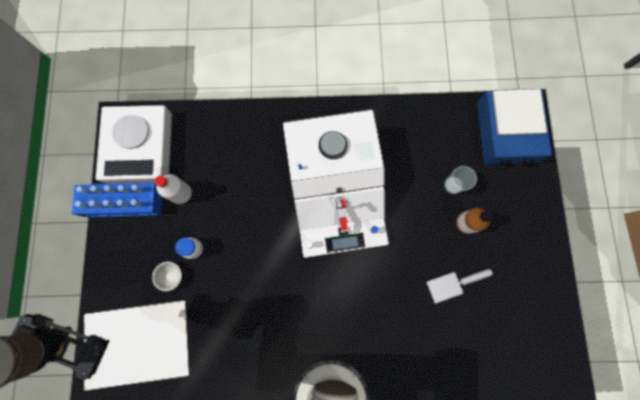

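Scene view: the chamber sits mid-table with its latch slope facing the robot, at about (290,210). In the top view its front edge runs from about (303,257) to (388,245), with the red lever grip at (343,222) and the tab at (343,203). Next, enlarged crops.

```bash
cat > h.py <<'E'
import numpy as np, cv2
def proj(c,P):
    P=np.atleast_2d(P); q=(P-c['eye'])@c['attitude']; s=np.c_[q[:,0],-q[:,1]]/(-q[:,2:3])
    s=s*(1+c['k1']*(s**2).sum(1,keepdims=True)); return s*[c['fx'],c['fy']]+[c['cx'],c['cy']]
def ray(c,u):
    d=(np.array(u,float)-[c['cx'],c['cy']])/[c['fx'],c['fy']]; s=d.copy()
    for _ in range(10): s=d/(1+c['k1']*(s@s))
    v=c['attitude']@[s[0],-s[1],-1]; return v/np.linalg.norm(v)
def atz(c,u,z):
    v=ray(c,u); return c['eye']+v*(z-c['eye'][2])/v[2]
def crop(im,x0,y0,x1,y1,k,name,step=10):
    o=cv2.resize(im[y0:y1,x0:x1],None,fx=k,fy=k,interpolation=cv2.INTER_CUBIC)
    for x in range(-(-x0//step)*step,x1,step):
        cv2.line(o,(int((x-x0)*k),0),(int((x-x0)*k),6),(0,255,0),1); cv2.putText(o,str(x),(int((x-x0)*k)+2,12),0,.35,(0,160,0),1)
    for y in range(-(-y0//step)*step,y1,step):
        cv2.line(o,(0,int((y-y0)*k)),(6,int((y-y0)*k)),(0,255,0),1); cv2.putText(o,str(y),(2,int((y-y0)*k)+12),0,.35,(0,160,0),1)
    cv2.imwrite(name,o)
E
python3 - <<'E'
from h import *
crop(cv2.imread('pics/top0.png'),280,105,396,262,3.8,'pics/t1.png')
a=cv2.imread('pics/t1.png')
crop(cv2.imread('pics/scene0.png'),240,170,330,260,6.6,'pics/s1.png')
E
```

```text
(no output)
```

View pics/t1.png

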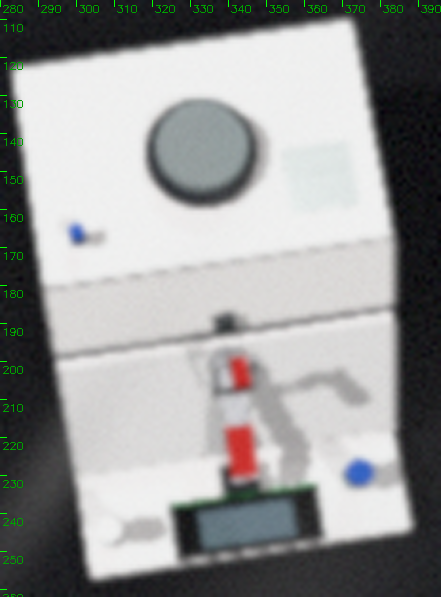

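View pics/s1.png

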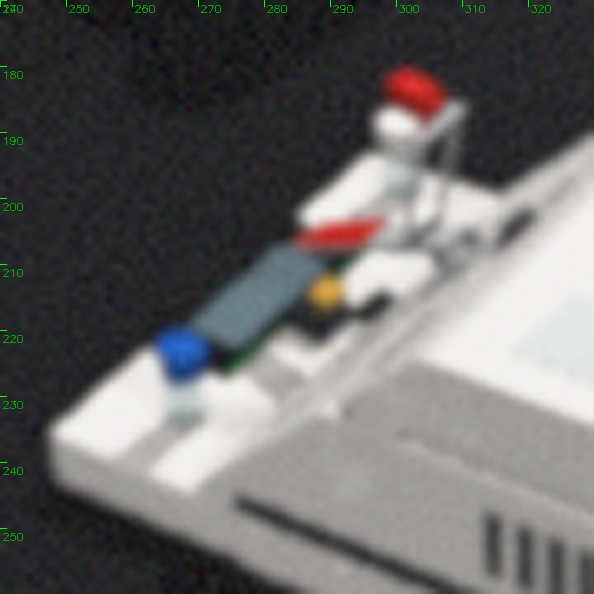

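The top crop shows the lid corners, the split line at (295,199)-(384.5,187), the tab at (343.2,203.2) and the grip at (343.4,224.2). The scene crop shows the tab at (303,184), the grip at (292,205) and the deck corner at (248,235.5). Next I fit the pose.

```bash
cat > fit.py <<'E'
from h import *
from station import capture
from scipy.optimize import least_squares
T=capture("top");S=capture("scene")
f=lambda x,y,p,k:np.array([x,y,p,k])
k7=2**-.5
def W(p,P): # chamber m -> world
    c,s=np.cos(p[2]),np.sin(p[2]); P=np.atleast_2d(P); return np.c_[p[0]+c*P[:,0]-s*P[:,1],p[1]+s*P[:,0]+c*P[:,1],P[:,2]]
def L(P): # latch -> chamber
    P=np.atleast_2d(P); return np.c_[k7*(P[:,0]-P[:,2]),P[:,1],.105+k7*(P[:,0]+P[:,2])]
def pin(a): return np.array([-.016*np.cos(a+.42),0,.016*np.sin(a+.42)])
def loop(a,b,along,out): # b loop angle: 0 = lying up-slope, pi/2 = square out
    return pin(a)+along*np.array([np.cos(b),0,np.sin(b)])+out*np.array([-np.sin(b),0,np.cos(b)])
def tab(a,b): return loop(a,b,.070,.015)
def bar(a,b): return loop(a,b,.062,0)
def lev(a,d,up=0): return d*np.array([-np.cos(a),0,np.sin(a)])+up*np.array([np.sin(a),0,np.cos(a)])
if __name__=="__main__":
    CH=[((.25,.13,.158),(282.6,122.4),T),((.25,-.13,.158),(373.4,109.7),T),((-.135,.13,.03),(303.7,257.6),T),((-.135,-.13,.03),(388.7,243.9),T),
    ((.027,.13,.115),(295,199.2),T),((.027,-.13,.115),(384.5,186.6),T),((-.135,-.13,.03),(247.9,235.5),S)]
    def res(q):
        e=[proj(c,W(q,P))[0]-u for P,u,c in CH]
        for c,u,P in((T,(343.2,203.2),tab(q[3],q[4])),(S,(303,183.9),tab(q[3],q[4])),(T,(343.4,224.2),lev(q[3],.062,.006)),(S,(292,205.3),lev(q[3],.062,.006))):
            e.append(2*(proj(c,W(q,L(P)))[0]-u))
        return np.ravel(e)
    o=least_squares(res,[.55,0,0,.4,1.6],loss='soft_l1'); q=o.x; print(q,np.degrees(q[2])); print(res(q).reshape(-1,2).round(1).tolist())
    print('pivot',W(q,L([0,0,0])),'tab',W(q,L(tab(q[3],q[4]))),'tip',W(q,L(lev(q[3],.082))))
    np.save('q.npy',q)
E
python3 fit.py
```

```text
[ 0.55829433 -0.04433091  0.1205914   0.39221616  0.56877606] 6.909378486395068
[[0.4, -1.0], [-1.1, -1.1], [-0.1, -0.2], [-0.1, 0.8], [-0.5, 0.4], [-0.8, -0.1], [-1.3, -0.6], [-0.4, 0.0], [-0.4, 1.6], [-0.0, -0.6], [-1.0, -0.1]]
pivot [[ 0.55829433 -0.04433091  0.105     ]] tab [[ 0.54280916 -0.04620739  0.17701705]] tip [[ 0.48310144 -0.05344274  0.07358338]]
```

```bash
cat > go.py <<'E'
from fit import *
from station import telemetry
q=np.load('q.npy')
def sh(P): # world TCP target -> tool units
    s=telemetry.sense(); R=np.array(s['ee_rot']); return (R.T@(np.ravel(P)-s['tcp_pos'])/.12).round(3)
def st():
    s=telemetry.sense(); f=np.array(s['wrist_force']); c,n=np.cos(q[2]),np.sin(q[2])
    d=np.array(s['tcp_pos'])-[q[0],q[1],0]; loc=np.array([c*d[0]+n*d[1],-n*d[0]+c*d[1],d[2]-.07])
    print('t',round(s['time_s'],2),'tip chamber mm',(loc*1e3).round(1),'F chamber',np.round([c*f[0]+n*f[1],-n*f[0]+c*f[1],f[2]],1),'w',round(s['gripper_width']*87,1))
if __name__=="__main__":
    st(); tb=L(tab(q[3],q[4])); print('tab chamber',tb*1e3)
    s=telemetry.sense();R=np.array(s['ee_rot']);print('turn units',-(q[2]-np.arctan2(R[1,0],R[0,0]))/2)
    g=W(q,tb)[0]+[0,0,.0655+.035]; print('above tab',sh(g))
E
python3 go.py
```

```text
t 0.3 tip chamber mm [-258.   664.2  221.9] F chamber [-0.4 -0.3  0.3] w 87.1
tab chamber [[-15.59844924   0.         177.01704776]]
turn units -0.24221454352045949
above tab [4.365 3.957 0.123]
```

Call:
drive_tool([
  [0.4, 0.38, 0, 0],
  [0.8, 0.75, 0, 0],
  [1, 0.95, 0, 0],
  [1, 0.95, 0, 0],
], fingers=40)

```text
time_s: 0.8
tcp_pos: [0.2947, 0.4325, 0.2928]
ee_rot: [[0.934, -0.359, -0.0], [-0.359, -0.934, 0.0], [-0.0, -0.0, -1.0]]
wrist_force: [-0.1, 1.1, 0.5]
gripper_width: 0.629
```

Call:
drive_tool([
  [0.4, 0.38, 0, 0],
  [0.8, 0.75, 0, 0],
  [1, 0.95, 0, 0],
  [1, 0.95, 0, 0],
])

```text
time_s: 1.3
tcp_pos: [0.3661, 0.2844, 0.2925]
ee_rot: [[0.934, -0.358, 0.0], [-0.358, -0.934, 0.0], [0.0, -0.0, -1.0]]
wrist_force: [0.2, 0.7, 0.0]
gripper_width: 0.464
```

Call:
drive_tool([
  [0.4, 0.38, 0, 0],
  [0.8, 0.75, 0, 0],
  [1, 0.95, 0, 0],
  [1, 0.95, 0, 0],
])

```text
time_s: 1.8
tcp_pos: [0.4381, 0.1358, 0.2922]
ee_rot: [[0.934, -0.358, 0.0], [-0.358, -0.934, 0.0], [0.0, -0.0, -1.0]]
wrist_force: [-0.4, 0.1, 0.3]
gripper_width: 0.457
```

Call:
drive_tool([
  [0.4, 0.38, 0, -0.08],
  [0.8, 0.75, 0, -0.16],
  [1, 0.95, 0, -0.242],
  [1, 0.95, 0, -0.242],
  [1, 0.95, 0, -0.242],
])

```text
time_s: 2.42
tcp_pos: [0.509, -0.0117, 0.2919]
ee_rot: [[0.993, 0.12, -0.0], [0.12, -0.993, 0.0], [-0.0, -0.0, -1.0]]
wrist_force: [0.6, 0.5, -0.1]
gripper_width: 0.46
```

```bash
python3 go.py
```

```text
t 2.52 tip chamber mm [-45.3  38.7 222.3] F chamber [ 0.3  0.8 -1.2] w 40.4
tab chamber [[-15.59844924   0.         177.01704776]]
turn units 0.0005409193845600652
above tab [0.248 0.323 0.123]
```

Call:
drive_tool([
  [0.248, 0.323, 0.12, 0],
  [0.248, 0.323, 0.12, 0],
  [0.248, 0.323, 0.12, 0],
])

```text
time_s: 2.9
tcp_pos: [0.5426, -0.0467, 0.2779]
ee_rot: [[0.993, 0.121, -0.0], [0.121, -0.993, 0.0], [-0.0, -0.0, -1.0]]
wrist_force: [0.5, 1.0, -0.0]
gripper_width: 0.457
```

```bash
cat > look.py <<'E'
import sys
from go import *
st(); n=sys.argv[1]
crop(S['color'],255,150,345,230,6,'pics/a.png'); crop(T['color'],320,160,366,240,6,'pics/b.png')
a,b=cv2.imread('pics/a.png'),cv2.imread('pics/b.png')
o=np.hstack([a,b[:480]]); cv2.imwrite(f'pics/{n}.png',o[:, :800])
E
python3 look.py v1
```

```text
t 3.0 tip chamber mm [-16.   -0.5 208.4] F chamber [-1.   0.4 -0.1] w 39.9
```

View pics/v1.png

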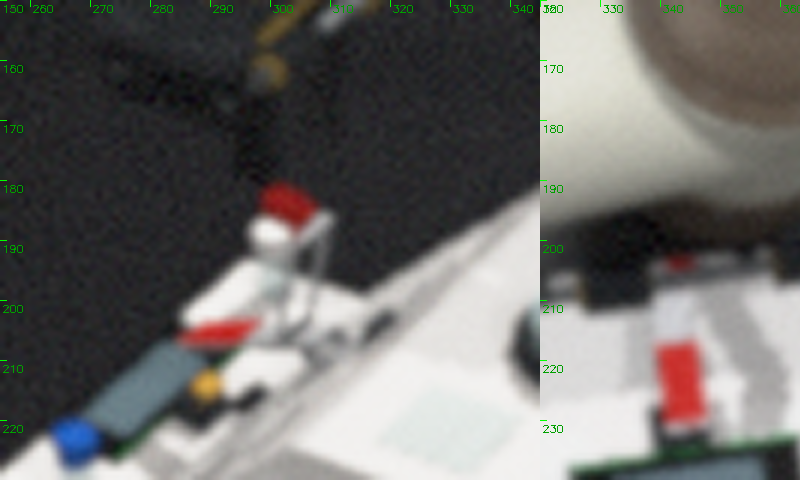

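v1: the tab is at scene (301,183.5) and the finger gap is above it. In the top view the gap spans about 339–358 with the tab at (343,203). I'll check that with the projection.

Run:
```python
from go import *
s=telemetry.sense();R=np.array(s['ee_rot']);p=np.array(s['tcp_pos'])
for nm,v in dict(tipc=(0,0,.07),Lin=(0,.02,.07),Rin=(0,-.02,.07),Lb=(-.0095,.02,.07),Rb=(-.0095,-.02,.07),Lo=(0,.035,.07),Ro=(0,-.035,.07),LoR=(0,.035,.0),RoR=(0,-.035,.0)).items(): print(nm,[proj(c,p+R@v)[0].round(1) for c in(T,S)])
im=T['color'][198:216,318:372].astype(int); 
for r in (202,204,206,208): print(r,T['color'][r,322:366].mean(1).astype(int))
```

```text
tipc [array([344.1, 200.9]), array([302.3, 175.6])]
Lin [array([351.7, 199.8]), array([298.4, 178.9])]
Rin [array([336.5, 202. ]), array([306.1, 172.4])]
Lb [array([352.3, 203.3]), array([295.6, 177.9])]
Rb [array([337.1, 205.6]), array([303.4, 171.4])]
Lo [array([357.3, 198.9]), array([295.4, 181.4])]
Ro [array([330.9, 202.9]), array([309., 170.])]
LoR [array([360.4, 193. ]), array([294.4, 160. ])]
RoR [array([331.9, 197.2]), array([308.5, 148.9])]
202 [47 49 41 38 42 28 28 18 22 18 19 16 20 17 17 23 23 28 23 25 32 34 37 48
 52 57 69 77 76 70 53 40 37 53 74 78 65 44 40 35 37 35 29 37]
204 [57 53 52 47 47 37 27 18 18 21 14 23 13 16 25 41 65 78 76 64 59 62 60 65
 73 75 79 89 90 85 78 71 69 73 80 80 69 54 42 31 32 35 35 34]
206 [118 120 110  97  76  49  33  29  30  34  33  32  22  30  32  45  64  76
  76  74  78  79  81  82  83  84  88  99 106 114 116 123 124 135 145 153
 133  97  70  67  69  73  83  88]
208 [106 108  97  86  73  54  37  36  34  35  33  35  36  34  33  40  69 102
 126 134 142 147 157 155 150 146 151 152 158 162 158 164 176 187 192 196
 193 182 177 181 189 190 195 197]
```

Call:
drive_tool([
  [0, 0, 0.1, 0],
  [0, 0, 0.2, 0],
  [0, 0, 0.27, 0],
  [0, 0, 0.3, 0],
  [0, 0, 0.3, 0],
])

```text
time_s: 3.72
tcp_pos: [0.5429, -0.0479, 0.2415]
ee_rot: [[0.993, 0.12, -0.001], [0.12, -0.993, -0.0], [-0.001, 0.0, -1.0]]
wrist_force: [0.6, 0.6, 0.6]
gripper_width: 0.459
```

Call:
drive_tool([
  [0, 0, 0, 0],
  [0, 0, 0, 0],
  [0, 0, 0, 0],
  [0, 0, 0, 0],
  [0, 0, 0, 0],
  [0, 0, 0, 0],
], fingers=8)

```text
time_s: 4.47
tcp_pos: [0.5429, -0.0463, 0.242]
ee_rot: [[0.993, 0.12, 0.001], [0.12, -0.993, 0.003], [0.001, -0.003, -1.0]]
wrist_force: [-1.2, 6.0, 0.8]
gripper_width: 0.135
```

```bash
python3 look.py v2
```

```text
t 4.58 tip chamber mm [-1.55e+01 -1.00e-01  1.72e+02] F chamber [-1.9  5.6  1.3] w 11.3
```

View pics/v2.png

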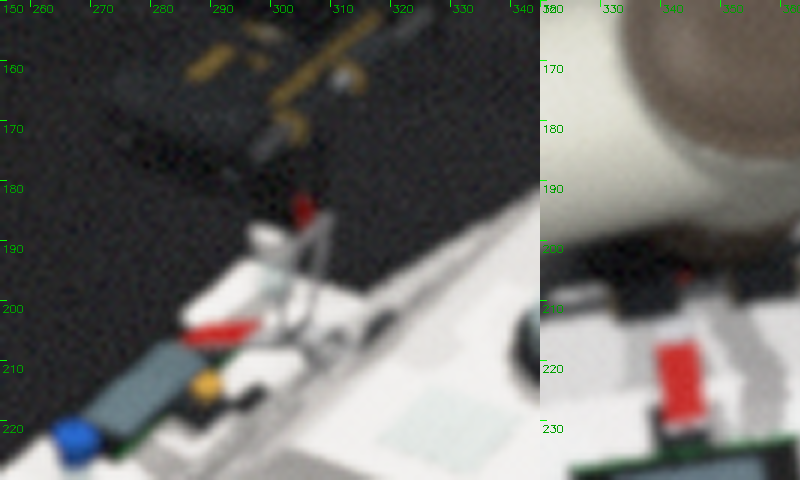

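Gripped: opening is about 11.5 mm, and the red tab shows between the pads at scene (303.5,185). Next I compute the draw path.

Run:
```python
from go import *
for b in(.5,.57,.65,.72,.785,.85):
    P=np.array([tab(.39,b),bar(.39,b)+[0,-.017,0],bar(.39,b)+[0,.017,0]]); print(b,proj(S,W(q,L(P))).round(1).tolist(),(L(tab(.39,b))*1e3).round(1))
for b0 in (.57,.7):
  t0=L(tab(.39,b0))[0]
  for a,b in((.39,b0),(.55,b0),(.7,.5),(.85,.35),(1.0,.2),(1.03,.05),(1.03,-.1),(1.03,-.25),(1.03,-.33),(1.03,-.38)):
    d=L(tab(a,b))[0]-t0; print(b0,a,b,(np.array([d[0],0,-d[2]])/.12).round(3),'tabz',round((t0+d)[2]*1e3),'bar',(bar(a,b)*1e3).round(1))
```

```text
0.5 [[304.2, 185.3], [304.6, 192.8], [311.1, 187.1]] [[-10.7   0.  176.8]]
0.57 [[302.8, 184.7], [303.4, 192.1], [309.8, 186.3]] [[-15.7   0.  177. ]]
0.65 [[301.1, 184.2], [301.9, 191.3], [308.4, 185.6]] [[-21.4   0.  176.8]]
0.72 [[299.7, 183.8], [300.7, 190.7], [307.2, 185.1]] [[-26.4   0.  176.2]]
0.785 [[298.4, 183.6], [299.5, 190.3], [306.0, 184.6]] [[-31.    0.  175.4]]
0.85 [[297.1, 183.5], [298.4, 189.9], [304.9, 184.3]] [[-35.5   0.  174.3]]
0.57 0.39 0.57 [ 0.  0. -0.] tabz 177 bar [41.2  0.  45. ]
0.57 0.55 0.57 [ 0.002  0.    -0.021] tabz 180 bar [43.2  0.  46.7]
0.57 0.7 0.5 [ 0.049  0.    -0.039] tabz 182 bar [47.4  0.  44.1]
0.57 0.85 0.35 [ 0.145  0.    -0.044] tabz 182 bar [53.5  0.  36.5]
0.57 1.0 0.2 [ 0.241  0.    -0.034] tabz 181 bar [58.4  0.  28.1]
0.57 1.03 0.05 [0.324 0.    0.001] tabz 177 bar [60.  0. 19.]
0.57 1.03 -0.1 [0.398 0.    0.052] tabz 171 bar [59.8  0.   9.7]
0.57 1.03 -0.25 [0.464 0.    0.113] tabz 163 bar [58.1  0.   0.5]
0.57 1.03 -0.33 [0.495 0.    0.149] tabz 159 bar [56.7  0.  -4.2]
0.57 1.03 -0.38 [0.513 0.    0.173] tabz 156 bar [55.6  0.  -7.1]
0.7 0.39 0.7 [ 0.  0. -0.] tabz 176 bar [36.4  0.  51.5]
0.7 0.55 0.7 [ 0.002  0.    -0.021] tabz 179 bar [38.4  0.  53.1]
0.7 0.7 0.5 [ 0.126  0.    -0.044] tabz 182 bar [47.4  0.  44.1]
0.7 0.85 0.35 [ 0.223  0.    -0.049] tabz 182 bar [53.5  0.  36.5]
0.7 1.0 0.2 [ 0.319  0.    -0.039] tabz 181 bar [58.4  0.  28.1]
0.7 1.03 0.05 [ 0.402  0.    -0.004] tabz 177 bar [60.  0. 19.]
0.7 1.03 -0.1 [0.476 0.    0.047] tabz 171 bar [59.8  0.   9.7]
0.7 1.03 -0.25 [0.541 0.    0.108] tabz 163 bar [58.1  0.   0.5]
0.7 1.03 -0.33 [0.572 0.    0.144] tabz 159 bar [56.7  0.  -4.2]
0.7 1.03 -0.38 [0.59  0.    0.168] tabz 156 bar [55.6  0.  -7.1]
```

Call:
drive_tool([
  [0.0, -0.01, -0.01, 0],
  [0.002, -0.012, -0.021, 0],
  [0.025, -0.012, -0.03, 0],
  [0.049, -0.012, -0.039, 0],
  [0.095, -0.012, -0.042, 0],
  [0.145, -0.012, -0.044, 0],
  [0.145, -0.012, -0.044, 0],
])

```text
time_s: 5.55
tcp_pos: [0.5585, -0.0441, 0.2462]
ee_rot: [[0.993, 0.119, -0.006], [0.119, -0.993, 0.0], [-0.006, -0.001, -1.0]]
wrist_force: [-4.2, 5.0, -3.7]
gripper_width: 0.133
```

```bash
python3 look.py v3
```

```text
t 5.65 tip chamber mm [1.000e-01 2.000e-01 1.763e+02] F chamber [-3.5  4.5 -2.8] w 11.6
```

View pics/v3.png

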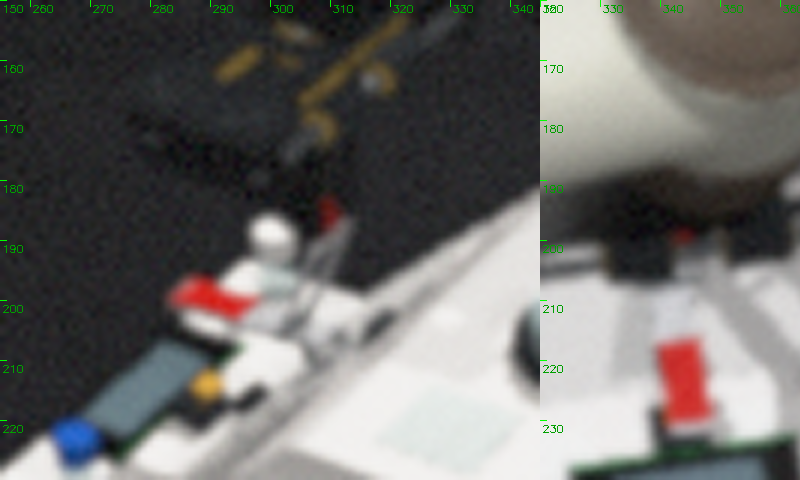

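v3: the lever lifted (grip now at (288,199)) and the tab at (309,186), with about a 5 N pull as expected. Continuing over the lip.

Call:
drive_tool([
  [0.05, -0.01, 0.003, 0],
  [0.096, -0.012, 0.01, 0],
  [0.14, -0.012, 0.025, 0],
  [0.179, -0.012, 0.045, 0],
  [0.216, -0.012, 0.07, 0],
  [0.253, -0.012, 0.096, 0],
  [0.253, -0.012, 0.096, 0],
])

```text
time_s: 6.52
tcp_pos: [0.591, -0.0394, 0.236]
ee_rot: [[0.993, 0.12, 0.002], [0.12, -0.993, -0.001], [0.002, 0.001, -1.0]]
wrist_force: [-2.2, -2.5, 0.9]
gripper_width: 0.131
```

```bash
python3 look.py v4
python3 - <<'E'
from go import *
for a in(.9,1.03,1.15):
  print(a,proj(S,W(q,L(np.array([lev(a,.062,.006),lev(a,.082),tab(a,-.1)])))).round(1).tolist(),(L(tab(a,-.1))*1e3).round(1))
E
```

```text
t 6.62 tip chamber mm [ 32.8   1.  166.2] F chamber [-1.3 -2.  -0.1] w 11.6
0.9 [[290.7, 196.7], [285.1, 195.6], [316.5, 191.8]] [[ 30.9   0.  169.1]]
1.03 [[291.2, 194.8], [285.5, 192.9], [316.8, 191.4]] [[ 32.1   0.  170.8]]
1.15 [[291.9, 193.2], [286.2, 190.7], [317.2, 191.1]] [[ 33.4   0.  172.2]]
```

View pics/v4.png

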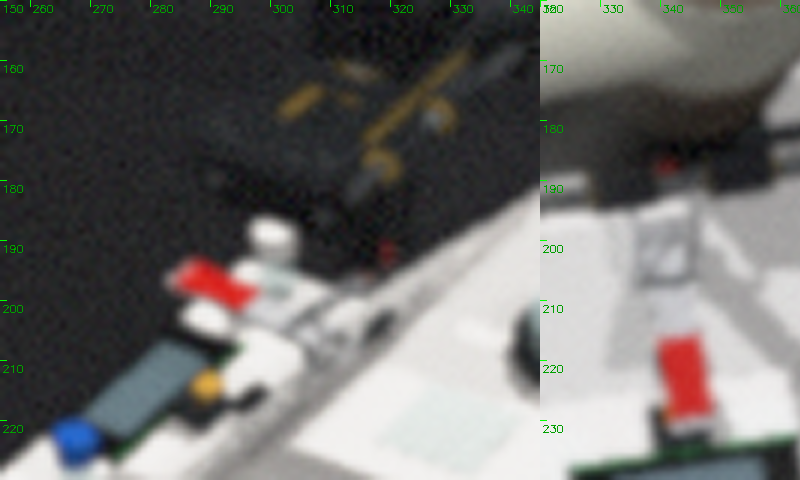

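v4: the lever grip is at (289.5,197), so the lever is at about 0.88 to 0.9. The loop is leaning over the lid. I'll draw a little further up-slope and lower the bar behind the lip.

Call:
drive_tool([
  [0.025, 0.004, 0.0, 0],
  [0.05, 0.006, 0.02, 0],
  [0.081, 0.006, 0.049, 0],
  [0.098, 0.006, 0.066, 0],
  [0.112, 0.006, 0.085, 0],
  [0.112, 0.006, 0.085, 0],
])

```text
time_s: 7.48
tcp_pos: [0.6038, -0.0381, 0.2254]
ee_rot: [[0.993, 0.12, 0.001], [0.12, -0.993, 0.0], [0.001, -0.0, -1.0]]
wrist_force: [-3.3, 0.4, 0.1]
gripper_width: 0.128
```

```bash
python3 look.py v5
```

```text
t 7.58 tip chamber mm [ 45.8   0.7 155.5] F chamber [-2.8  1.9 -0.3] w 11.9
```

View pics/v5.png

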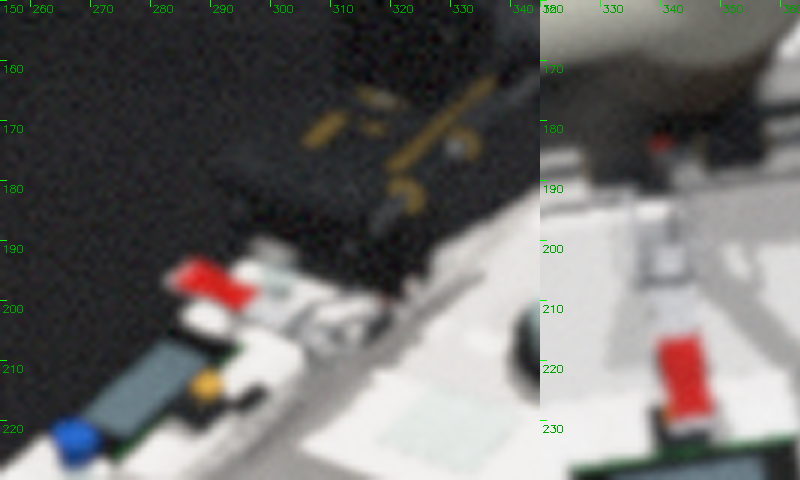

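Call:
drive_tool([
  [0.009, 0, 0.012, 0],
  [0.018, 0, 0.024, 0],
  [0.018, 0, 0.024, 0],
])

```text
time_s: 7.95
tcp_pos: [0.6061, -0.0379, 0.2228]
ee_rot: [[0.993, 0.12, 0.001], [0.12, -0.993, 0.0], [0.001, -0.0, -1.0]]
wrist_force: [-3.0, 1.2, 1.4]
gripper_width: 0.13
```

Run:
```python
from go import *
st()
```

```text
t 8.05 tip chamber mm [ 48.1   0.7 152.9] F chamber [-1.4  1.4  1.9] w 11.5
```

Call:
drive_tool([
  [0.008, 0, 0.012, 0],
  [0.016, 0, 0.024, 0],
  [0.016, 0, 0.024, 0],
])

```text
time_s: 8.43
tcp_pos: [0.608, -0.0377, 0.2199]
ee_rot: [[0.993, 0.12, 0.001], [0.12, -0.993, 0.0], [0.001, 0.0, -1.0]]
wrist_force: [-0.9, 2.4, 2.9]
gripper_width: 0.134
```

Run:
```python
from go import *
st()
```

```text
t 8.53 tip chamber mm [ 50.    0.6 149.9] F chamber [-1.  3.  2.] w 11.4
```

Call:
drive_tool([
  [0, 0, 0, 0],
  [0, 0, 0, 0],
  [0, 0, 0, 0],
  [0, 0, 0, 0],
], fingers=40)

```text
time_s: 9.02
tcp_pos: [0.6074, -0.0379, 0.2195]
ee_rot: [[0.993, 0.12, -0.0], [0.12, -0.993, -0.0], [-0.0, 0.0, -1.0]]
wrist_force: [0.1, 0.7, -0.2]
gripper_width: 0.436
```

Call:
drive_tool([
  [0, 0, -0.2, 0],
  [0, 0, -0.5, 0],
  [0, 0, -0.8, 0],
  [0, 0, -0.8, 0],
])

```text
time_s: 9.52
tcp_pos: [0.6087, -0.0378, 0.3195]
ee_rot: [[0.993, 0.12, 0.008], [0.12, -0.993, 0.001], [0.008, 0.0, -1.0]]
wrist_force: [0.3, -0.6, 0.1]
gripper_width: 0.462
```

Call:
drive_tool([
  [-0.5, 0, 0, 0],
  [-1, 0, 0, 0],
  [-1, 0, 0, 0],
], fingers=0)

```text
time_s: 9.9
tcp_pos: [0.4837, -0.053, 0.3147]
ee_rot: [[0.993, 0.119, -0.004], [0.119, -0.993, 0.0], [-0.004, -0.001, -1.0]]
wrist_force: [1.4, 0.8, -0.1]
gripper_width: 0.205
```

```bash
python3 look.py v6;python3 - <<'E'
from go import *
for a in(.75,.9,1.03):
  b=np.arcsin((-.0095-pin(a)[2])/.062)
  P=np.array([lev(a,.062,.006),lev(a,.082),tab(a,b),bar(a,b)+[0,.017,0],bar(a,b)-[0,.017,0]]);
  print(a,b,[proj(c,W(q,L(P))).round(1).tolist() for c in (S,T)])
print([proj(c,W(q,L(np.array([[.042,.008,-.003],[.042,-.008,-.003]])))).round(1).tolist() for c in (S,T)])
E
```

```text
t 10.0 tip chamber mm [-70.8   0.5 245.7] F chamber [-0.5 -0.1  0.8] w 10.0
0.75 -0.4015427703825061 [[[290.5, 199.1], [285.2, 198.9], [320.6, 198.3], [323.2, 200.0], [316.9, 205.9]], [[344.1, 223.7], [345.0, 230.8], [338.9, 184.2], [332.8, 187.1], [344.6, 185.4]]]
0.9 -0.4150293621893722 [[[290.7, 196.7], [285.1, 195.6], [321.0, 198.1], [323.6, 199.7], [317.3, 205.7]], [[344.2, 222.8], [345.3, 230.1], [338.9, 183.5], [332.7, 186.5], [344.6, 184.8]]]
1.03 -0.4218070723202888 [[[291.2, 194.8], [285.5, 192.9], [321.5, 197.9], [324.0, 199.5], [317.7, 205.4]], [[344.3, 221.6], [345.5, 229.0], [338.8, 182.9], [332.7, 186.0], [344.5, 184.2]]]
[[[318.4, 200.8], [315.4, 203.6]], [[336.5, 190.5], [342.1, 189.6]]]
```

View pics/v6.png

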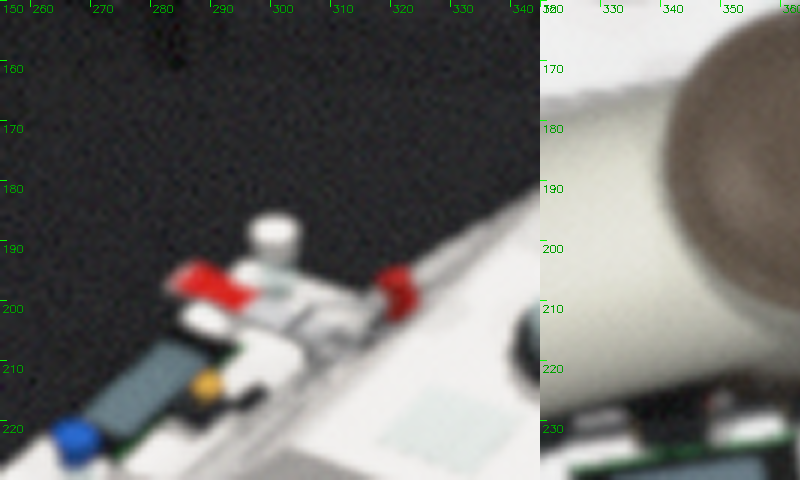

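v6: the tab lies at (319.5,198.5), where the model puts it for a bar resting on the slope behind the lip. The lever is at about 0.88. Next I check the catch location and plan the press arc.

Run:
```python
from go import *
n=W(q,[0,1,0])[0]-W(q,[0,0,0])[0]; c0=np.array([q[0],q[1],0]); xh=W(q,[1,0,0])[0]-c0
for u in((288,214),(288,211),(285.5,213.5),(290.5,214)):
    for y in (0,-.012):
        v=ray(S,u); t=((c0+y*n-S['eye'])@n)/(v@n); p=S['eye']+t*v; print(u,y,'chamber x,z',(xh@(p-c0)*1e3).round(1),(p[2]*1e3).round(1))
st()
for d,h in((.068,.007),):
  for a in(1.0,.9,.8,.7,.6,.5,.4,.3,.2,.1,.05,0,-.05):
    P=L(lev(a,d,h))[0]*1e3; print(a,'contact',P.round(1),'tip centre',(P-[9.5,0,0]).round(1))
```

```text
(288, 214) 0 chamber x,z -74.6 47.7
(288, 214) -0.012 chamber x,z -65.6 59.0
(288, 211) 0 chamber x,z -74.0 59.4
(288, 211) -0.012 chamber x,z -65.0 70.7
(285.5, 213.5) 0 chamber x,z -84.1 45.8
(285.5, 213.5) -0.012 chamber x,z -75.0 57.2
(290.5, 214) 0 chamber x,z -65.0 51.4
(290.5, 214) -0.012 chamber x,z -56.2 62.8
t 10.2 tip chamber mm [-69.4   0.7 245.3] F chamber [ 0.8  0.9 -0.5] w 1.6
1.0 contact [-64.9   0.  126.3] tip centre [-74.4   0.  126.3]
0.9 contact [-66.8   0.  119.7] tip centre [-76.3   0.  119.7]
0.8 contact [-67.9   0.  113. ] tip centre [-77.4   0.  113. ]
0.7 contact [-68.3   0.  106.2] tip centre [-77.8   0.  106.2]
0.6 contact [-68.1   0.   99.3] tip centre [-77.6   0.   99.3]
0.5 contact [-67.2   0.   92.6] tip centre [-76.7   0.   92.6]
0.4 contact [-65.6   0.   85.9] tip centre [-75.1   0.   85.9]
0.3 contact [-63.4   0.   79.5] tip centre [-72.9   0.   79.5]
0.2 contact [-60.5   0.   73.3] tip centre [-70.    0.   73.3]
0.1 contact [-57.1   0.   67.4] tip centre [-66.6   0.   67.4]
0.05 contact [-55.1   0.   64.6] tip centre [-64.6   0.   64.6]
0 contact [-53.    0.   61.9] tip centre [-62.5   0.   61.9]
-0.05 contact [-50.8   0.   59.3] tip centre [-60.3   0.   59.3]
```

```bash
cat > arc.py <<'E'
from go import *
def tipc(a,d=.062,h=.007): return L(lev(a,d,h))[0]-[.0095,0,0]
def rel(a): # tool units from present pose
    return sh(W(q,tipc(a))[0]+[0,0,.07])
if __name__=="__main__":
    st()
    for a in(1.15,.9,.8,.7,.6,.5,.4,.3,.25,.2,.15,.1,.05,0,-.05): print(a,rel(a),(tipc(a)*1e3).round(1))
E
python3 arc.py
```

```text
t 10.3 tip chamber mm [-69.6   0.7 245.2] F chamber [-0.1  0.2  0.7] w 0.8
1.15 [0.039 0.006 0.93 ] [-64.9   0.  133.6]
0.9 [-0.005  0.006  1.051] [-70.3   0.  119. ]
0.8 [-0.014  0.006  1.102] [-71.4   0.  112.9]
0.7 [-0.018  0.006  1.154] [-71.9   0.  106.7]
0.6 [-0.017  0.006  1.206] [-71.7   0.  100.5]
0.5 [-0.011  0.006  1.258] [-71.    0.   94.3]
0.4 [1.000e-03 6.000e-03 1.308e+00] [-69.6   0.   88.2]
0.3 [0.017 0.006 1.358] [-67.6   0.   82.3]
0.25 [0.028 0.006 1.382] [-66.4   0.   79.4]
0.2 [0.039 0.006 1.405] [-65.    0.   76.6]
0.15 [0.051 0.006 1.428] [-63.6   0.   73.8]
0.1 [0.065 0.006 1.45 ] [-61.9   0.   71.2]
0.05 [0.079 0.006 1.472] [-60.2   0.   68.6]
0 [0.095 0.006 1.492] [-58.3   0.   66.1]
-0.05 [0.112 0.006 1.512] [-56.3   0.   63.7]
```

Call:
drive_tool([
  [0, 0.006, 0.4, 0],
  [-0.01, 0.006, 0.8, 0],
  [-0.01, 0.006, 0.95, 0],
  [-0.01, 0.006, 0.95, 0],
], fingers=0)

```text
time_s: 10.8
tcp_pos: [0.4869, -0.0531, 0.2]
ee_rot: [[0.993, 0.12, -0.004], [0.12, -0.993, -0.001], [-0.004, 0.0, -1.0]]
wrist_force: [-0.1, 0.8, -0.7]
gripper_width: 0.004
```

Call:
drive_tool([
  [-0.003, 0, 0.05, 0],
  [-0.006, 0, 0.1, 0],
  [-0.007, 0, 0.13, 0],
  [-0.008, 0, 0.16, 0],
  [-0.008, 0, 0.19, 0],
  [-0.008, 0, 0.204, 0],
  [-0.008, 0, 0.204, 0],
])

```text
time_s: 11.68
tcp_pos: [0.4863, -0.0531, 0.1771]
ee_rot: [[0.993, 0.12, -0.0], [0.12, -0.993, -0.0], [-0.0, 0.0, -1.0]]
wrist_force: [-0.4, 1.2, 0.0]
gripper_width: 0.007
```

```bash
python3 look.py v7; python3 arc.py|tail -12
python3 - <<'E'
from h import *
# red centroid of grip
from fit import T,S
im=S['color'].astype(int); m=((im[...,2]-im[...,1]>70)&(im[...,2]-im[...,0]>70)); 
ys,xs=np.nonzero(m[180:225,270:330]); xs+=270;ys+=180
for lo,hi in((270,306),(306,330)):
    k=(xs>=lo)&(xs<hi); print(k.sum(), xs[k].mean() if k.any() else 0, ys[k].mean() if k.any() else 0)
E
```

```text
t 11.78 tip chamber mm [-7.250e+01 -1.000e-01  1.072e+02] F chamber [ 0.4  0.3 -0.1] w 0.1
0.7 [ 0.005 -0.001  0.005] [-71.9   0.  106.7]
0.6 [ 0.006 -0.001  0.057] [-71.7   0.  100.5]
0.5 [ 0.012 -0.001  0.108] [-71.    0.   94.3]
0.4 [ 0.024 -0.001  0.159] [-69.6   0.   88.2]
0.3 [ 0.04  -0.001  0.208] [-67.6   0.   82.3]
0.25 [ 0.051 -0.001  0.232] [-66.4   0.   79.4]
0.2 [ 0.062 -0.001  0.256] [-65.    0.   76.6]
0.15 [ 0.074 -0.001  0.278] [-63.6   0.   73.8]
0.1 [ 0.088 -0.001  0.301] [-61.9   0.   71.2]
0.05 [ 0.102 -0.001  0.322] [-60.2   0.   68.6]
0 [ 0.118 -0.001  0.343] [-58.3   0.   66.1]
-0.05 [ 0.135 -0.001  0.363] [-56.3   0.   63.7]
7 292.7142857142857 200.42857142857142
32 320.71875 198.0625
```

Call:
drive_tool([
  [0.005, 0, 0.03, 0],
  [0.006, 0, 0.057, 0],
  [0.009, 0, 0.082, 0],
  [0.012, 0, 0.108, 0],
  [0.018, 0, 0.135, 0],
  [0.024, 0, 0.159, 0],
  [0.024, 0, 0.159, 0],
])

```text
time_s: 12.85
tcp_pos: [0.4889, -0.0528, 0.1577]
ee_rot: [[0.993, 0.12, -0.001], [0.12, -0.993, -0.0], [-0.001, -0.0, -1.0]]
wrist_force: [-0.5, -0.3, -0.1]
gripper_width: -0.0
```

```bash
python3 look.py v7; python3 arc.py|tail -9
```

```text
t 12.95 tip chamber mm [-69.9  -0.1  87.9] F chamber [-0.5 -0.4  0. ] w 0.5
0.4 [ 0.002 -0.001 -0.001] [-69.6   0.   88.2]
0.3 [ 0.018 -0.001  0.049] [-67.6   0.   82.3]
0.25 [ 0.028 -0.001  0.072] [-66.4   0.   79.4]
0.2 [ 0.04  -0.001  0.096] [-65.    0.   76.6]
0.15 [ 0.052 -0.001  0.119] [-63.6   0.   73.8]
0.1 [ 0.066 -0.001  0.141] [-61.9   0.   71.2]
0.05 [ 0.08  -0.001  0.162] [-60.2   0.   68.6]
0 [ 0.096 -0.001  0.183] [-58.3   0.   66.1]
-0.05 [ 0.113 -0.001  0.203] [-56.3   0.   63.7]
```

View pics/v7.png

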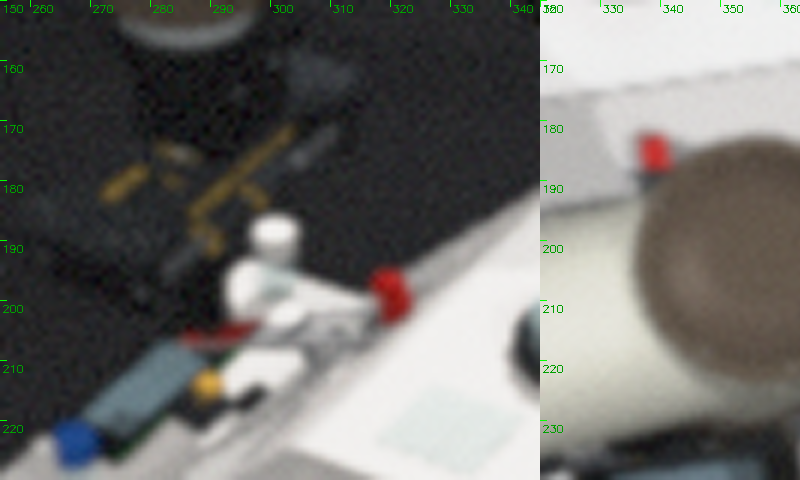

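v7: the lever is pressed to about 0.38, with the grip at (290,205.5). The tab is still at (319.5,199.3) and at top (338.5,185.5). By the geometry the loop only comes taut at about 0.4, so the low force fits. I'll keep pressing in small steps.

Call:
drive_tool([
  [0.01, 0, 0.025, 0],
  [0.018, 0, 0.049, 0],
  [0.028, 0, 0.072, 0],
  [0.028, 0, 0.072, 0],
])

```text
time_s: 13.55
tcp_pos: [0.4925, -0.0524, 0.1492]
ee_rot: [[0.993, 0.12, -0.0], [0.12, -0.993, -0.0], [-0.0, 0.0, -1.0]]
wrist_force: [-0.4, -0.3, 1.6]
gripper_width: 0.005
```

```bash
python3 arc.py|sed -n '1p;9,$p'
python3 - <<'E'
from go import *
a=.35
for nm,B in(('hooked',(.048,0,-.009)),('short',(.042,0,-.0095))):
    B=np.array(B);u=B-pin(a);b=np.arctan2(u[2],u[0]); tb=B+.008*np.array([np.cos(b),0,np.sin(b)])+.015*np.array([-np.sin(b),0,np.cos(b)]); print(nm,[proj(c,W(q,L(tb))).round(1).tolist() for c in(S,T)])
E
```

```text
t 13.65 tip chamber mm [-66.3  -0.1  79.4] F chamber [-0.1 -0.8  0.9] w 0.6
0.3 [-0.011 -0.001 -0.024] [-67.6   0.   82.3]
0.25 [-0.    -0.001 -0.   ] [-66.4   0.   79.4]
0.2 [ 0.011 -0.001  0.023] [-65.    0.   76.6]
0.15 [ 0.023 -0.001  0.046] [-63.6   0.   73.8]
0.1 [ 0.037 -0.001  0.068] [-61.9   0.   71.2]
0.05 [ 0.051 -0.001  0.09 ] [-60.2   0.   68.6]
0 [ 0.067 -0.001  0.11 ] [-58.3   0.   66.1]
-0.05 [ 0.084 -0.001  0.13 ] [-56.3   0.   63.7]
hooked [[[319.5, 198.4]], [[339.1, 185.6]]]
short [[[318.6, 199.4]], [[339.2, 187.0]]]
```

Call:
drive_tool([
  [0.006, 0, 0.012, 0],
  [0.011, 0, 0.023, 0],
  [0.017, 0, 0.034, 0],
  [0.023, 0, 0.046, 0],
  [0.023, 0, 0.046, 0],
])

```text
time_s: 14.38
tcp_pos: [0.4953, -0.0521, 0.1438]
ee_rot: [[0.993, 0.12, 0.0], [0.12, -0.993, -0.0], [0.0, 0.0, -1.0]]
wrist_force: [-0.3, 0.4, 1.7]
gripper_width: 0.007
```

```bash
python3 arc.py|sed -n '1p;11,$p'
```

```text
t 14.47 tip chamber mm [-63.6  -0.1  73.9] F chamber [-0.4 -0.8  2.5] w 0.6
0.2 [-0.012 -0.001 -0.023] [-65.    0.   76.6]
0.15 [-0.    -0.001  0.   ] [-63.6   0.   73.8]
0.1 [ 0.014 -0.001  0.023] [-61.9   0.   71.2]
0.05 [ 0.028 -0.001  0.044] [-60.2   0.   68.6]
0 [ 0.044 -0.001  0.065] [-58.3   0.   66.1]
-0.05 [ 0.061 -0.001  0.085] [-56.3   0.   63.7]
```

Call:
drive_tool([
  [0.007, 0, 0.012, 0],
  [0.014, 0, 0.023, 0],
  [0.014, 0, 0.023, 0],
  [0.014, 0, 0.023, 0],
])

```text
time_s: 14.98
tcp_pos: [0.4969, -0.0519, 0.1411]
ee_rot: [[0.993, 0.12, 0.0], [0.12, -0.993, 0.0], [0.0, -0.0, -1.0]]
wrist_force: [-1.3, -0.6, 2.3]
gripper_width: 0.003
```

Call:
drive_tool([
  [0.007, 0, 0.01, 0],
  [0.007, 0, 0.01, 0],
  [0.007, 0, 0.01, 0],
])

```text
time_s: 15.35
tcp_pos: [0.4977, -0.0518, 0.1399]
ee_rot: [[0.993, 0.12, 0.0], [0.12, -0.993, 0.0], [0.0, -0.0, -1.0]]
wrist_force: [-0.9, -0.7, 2.5]
gripper_width: 0.002
```

```bash
python3 arc.py|sed -n '1p;12,$p'
```

```text
t 15.45 tip chamber mm [-61.1  -0.1  69.9] F chamber [-1.   1.   2.9] w 0.7
0.15 [-0.021 -0.001 -0.032] [-63.6   0.   73.8]
0.1 [-0.007 -0.001 -0.01 ] [-61.9   0.   71.2]
0.05 [ 0.008 -0.001  0.011] [-60.2   0.   68.6]
0 [ 0.023 -0.001  0.032] [-58.3   0.   66.1]
-0.05 [ 0.04  -0.001  0.052] [-56.3   0.   63.7]
```

Call:
drive_tool([
  [0.007, 0, 0.009, 0],
  [0.007, 0, 0.009, 0],
])

```text
time_s: 15.7
tcp_pos: [0.4984, -0.0517, 0.139]
ee_rot: [[0.993, 0.12, -0.001], [0.12, -0.993, -0.0], [-0.001, 0.0, -1.0]]
wrist_force: [-2.9, 0.5, 4.5]
gripper_width: 0.01
```

Call:
drive_tool([
  [0.007, 0, 0.009, 0],
  [0.007, 0, 0.009, 0],
])

```text
time_s: 15.95
tcp_pos: [0.499, -0.0517, 0.1382]
ee_rot: [[0.993, 0.12, -0.001], [0.12, -0.993, -0.0], [-0.001, 0.0, -1.0]]
wrist_force: [-4.0, 0.3, 7.0]
gripper_width: 0.005
```

Call:
drive_tool([
  [0.007, 0, 0.009, 0],
  [0.007, 0, 0.009, 0],
])

```text
time_s: 16.2
tcp_pos: [0.4999, -0.0515, 0.1368]
ee_rot: [[0.993, 0.12, -0.001], [0.12, -0.993, -0.0], [-0.001, 0.0, -1.0]]
wrist_force: [-3.6, 0.6, 5.2]
gripper_width: 0.006
```

Call:
drive_tool([
  [0.005, 0, 0.006, 0],
  [0.005, 0, 0.006, 0],
])

```text
time_s: 16.45
tcp_pos: [0.5008, -0.0514, 0.1358]
ee_rot: [[0.993, 0.12, -0.0], [0.12, -0.993, 0.0], [-0.0, -0.0, -1.0]]
wrist_force: [-0.8, 0.1, 3.1]
gripper_width: 0.004
```

Call:
drive_tool([
  [0.005, 0, 0.006, 0],
  [0.005, 0, 0.006, 0],
])

```text
time_s: 16.7
tcp_pos: [0.5014, -0.0513, 0.135]
ee_rot: [[0.993, 0.12, -0.0], [0.12, -0.993, 0.0], [-0.0, -0.0, -1.0]]
wrist_force: [-1.5, -0.7, 1.0]
gripper_width: 0.003
```

Call:
drive_tool([
  [0.005, 0, 0.006, 0],
  [0.005, 0, 0.006, 0],
])

```text
time_s: 16.95
tcp_pos: [0.502, -0.0513, 0.1344]
ee_rot: [[0.993, 0.12, -0.0], [0.12, -0.993, -0.0], [-0.0, -0.0, -1.0]]
wrist_force: [-1.1, -0.1, 1.3]
gripper_width: 0.005
```

```bash
python3 arc.py|sed -n '1p;14,$p'
```

```text
t 17.05 tip chamber mm [-56.8  -0.1  64.5] F chamber [-0.8  0.8  2.2] w 0.5
0.05 [-0.028 -0.001 -0.034] [-60.2   0.   68.6]
0 [-0.013 -0.001 -0.014] [-58.3   0.   66.1]
-0.05 [ 0.004 -0.001  0.006] [-56.3   0.   63.7]
```

Call:
drive_tool([
  [0.005, 0, 0.006, 0],
  [0.005, 0, 0.006, 0],
])

```text
time_s: 17.3
tcp_pos: [0.5024, -0.0512, 0.1339]
ee_rot: [[0.993, 0.12, -0.0], [0.12, -0.993, -0.0], [-0.0, 0.0, -1.0]]
wrist_force: [-1.7, 0.1, 1.9]
gripper_width: 0.004
```

Call:
drive_tool([
  [0.005, 0, 0.006, 0],
  [0.005, 0, 0.006, 0],
])

```text
time_s: 17.55
tcp_pos: [0.5027, -0.0512, 0.1336]
ee_rot: [[0.993, 0.12, -0.001], [0.12, -0.993, -0.0], [-0.001, 0.0, -1.0]]
wrist_force: [-3.5, 0.2, 5.8]
gripper_width: 0.004
```

The force rose to about 8 N and dropped away, which looks like the click. It is now climbing with little motion, so the lever has met its rest. I'll back off and look.

Call:
drive_tool([
  [-0.02, 0, -0.03, 0],
  [-0.06, 0, -0.1, 0],
  [-0.1, 0, -0.4, 0],
  [-0.1, 0, -0.8, 0],
  [-0.1, 0, -0.8, 0],
])

```text
time_s: 18.18
tcp_pos: [0.4935, -0.0523, 0.2336]
ee_rot: [[0.993, 0.121, 0.011], [0.121, -0.993, 0.001], [0.011, -0.0, -1.0]]
wrist_force: [-0.5, 0.2, -0.2]
gripper_width: 0.005
```

Call:
drive_tool([
  [-0.5, 0, -0.2, 0],
  [-1, 0, -0.4, 0],
  [-1, 0, -0.4, 0],
])

```text
time_s: 18.55
tcp_pos: [0.3694, -0.0674, 0.2782]
ee_rot: [[0.993, 0.12, 0.003], [0.12, -0.993, 0.001], [0.003, -0.001, -1.0]]
wrist_force: [1.6, 0.4, 0.2]
gripper_width: 0.006
```

Call:
drive_tool([
  [0, 0.4, 0, 0],
  [0, 0.8, 0, 0],
  [0, 1, 0, 0],
  [0, 1, 0, 0],
])

```text
time_s: 19.05
tcp_pos: [0.3869, -0.1872, 0.2761]
ee_rot: [[0.993, 0.117, -0.001], [0.117, -0.993, 0.0], [-0.001, -0.0, -1.0]]
wrist_force: [0.4, 0.8, 0.2]
gripper_width: 0.003
```

```bash
python3 look.py v8
python3 - <<'E'
from go import *
for a in(-.05,0,.08,.2,.3): print(a,[proj(c,W(q,L(lev(a,.062,.006)))).round(1).tolist() for c in(S,T)])
E
```

```text
t 19.15 tip chamber mm [-187.6 -119.9  206.4] F chamber [-0.6  0.9  0.6] w 0.4
-0.05 [[[295.5, 212.9]], [[342.1, 220.6]]]
0 [[[294.9, 212.1]], [[342.3, 221.1]]]
0.08 [[[294.0, 210.7]], [[342.5, 221.9]]]
0.2 [[[292.9, 208.7]], [[342.9, 222.9]]]
0.3 [[[292.1, 206.9]], [[343.2, 223.5]]]
```

View pics/v8.png

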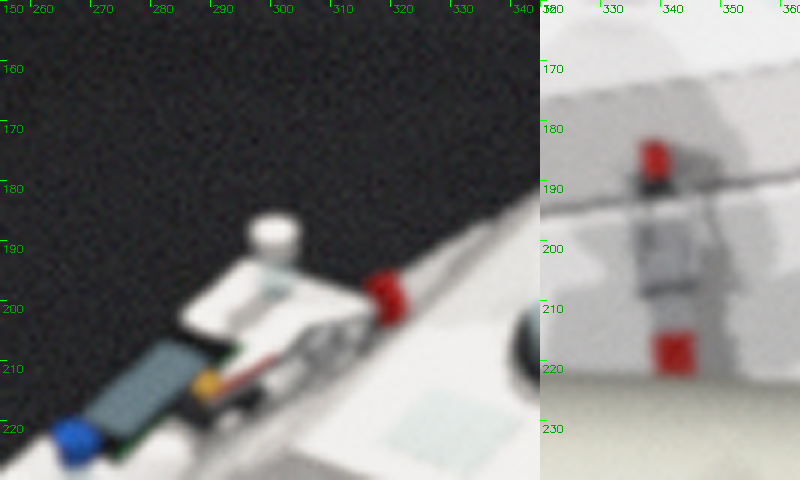

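v8: the lever lies flat with its tip at the brass catch. The red grip line is at about (294.5,212.5), which the model gives for roughly 0 rad, and it has stayed there 1.5 s after release. The tab is at (318,199.5), still hooked, and both vials stand where they were. Handing in.

```bash
python3 -c "
from station import order
print(order.finish_job())"
```

```text
the job is handed in; nothing more can be done
None
```

I hooked the wire loop behind the keeper and pressed the lever down past its click. I then let go, moved the arm clear and handed the job in at about 19 s. No verdict was reported.

**Hooking:** I pinched the red tab and drew it up-slope with a pull of about 5 N. The lever came along to about 0.9 rad. I lowered the bar past the lip with at most about 4 N on the wrist, and the tab ended where the model puts it for a hooked bar.

**Latching:** The pressing force peaked at about 8 N and fell to about 2 N, which I took as the click. It then rose to about 7 N at the rest, where I stopped.

**Last check:** The final picture, about 1.5 s after release, shows the lever flat at about 0 rad with its tip at the catch. The tab is still in place and the vials have not visibly moved.

**Not confirmed:**
- I did not measure the lid's pull-down angle; I inferred it from the hooked loop and closed lever.
- The first peak came about 6 mm before the rest, further than the 1–2 mm described after the click. The lever not springing back is the main evidence that it latched.
- I did not recheck the glassware away from the chamber, but the arm passed well above it.

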